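# Fold out the drain hook on the heated bath and hang the tube rack in its notch

## Robot

A 6-joint arm with a two-finger parallel gripper is mounted at the origin on the work surface. World frame = base frame: x ahead of the robot, y to its left, z up, the work surface at z = 0. Lengths are in mm, angles in rad, forces in N, time in s.
With the tool pointing down it reaches from about 350 to 775 mm from the base axis. Payload 7.3 kg.
Tool frame: the origin (TCP) lies midway between the tips of the shut fingers; the grasp point (between the pads) lies 19 mm behind it (bot.tcp_to_grasp is the distance from the TCP to the grasp point, in mm); z points along the fingers, y is the line along which they close (so a half turn about z gives the same grasp; the last joint's range is limited). The gripper opens to 92 mm and grips with 3 to 60 N. Pads are 19 mm wide; open, the fingers measure 130 mm over their backs; the gripper's body (75 mm by 190 mm) begins 47 mm behind the grasp point.
Start: joints at [1.154, 0.342, 1.524, -0, 1.275, -0.146], TCP at [140.424, 505.894, 199.141] pointing down, gripper open.
Joint ranges: [-2.53, 2.53], [-0.77, 2.02], [0.04, 2.7], [-1, 4.14], [0.28, 2.66], [-3.11, 3.11]. Speed limits (rad/s): [2.57, 2.57, 3.14, 3.14, 3.14, 3.14].

## Interface

Orientations are given as [roll, pitch, yaw] about the fixed x, y, z axes, in that order (R = Rz(yaw) Ry(pitch) Rx(roll)).
In Python, from plant import bot, viewer gives the robot as it stands. The module is installed in compiled form; this text tells all that it offers.
- The arm moves only by the shell command python3 -m handwheel 'ROWS'. ROWS is text: rows parted by semicolons, each of 7 numbers parted by spaces: the shift along the tool's x, y, z scaled (see below), then the turn, a rotation vector about the tool's x, y, z scaled (see below), then the opening, from -1 (shut) to 1 (fully open), so that 0 is half open. In form: tx ty tz rx ry rz gripper; .... A call has 1 to 8 rows; each row is the pose to reach, as a shift and turn from the pose commanded when the call began, along the tool's axes at that moment, turning the shorter way round; what a row does not reach only later rows make up. The controller multiplies each number of a shift by 10 cm and each number of a turn by pi rad. A row lasts 1/12 s, in which the tool goes at most 41.7 mm and 7.16 degrees, less where a joint would pass 70% of its speed; a pose out of reach is approached as far as the arm can. A call with a number of a shift or a turn outside -1 to 1 is refused whole. A call with a gripper value outside its range is refused whole. The fingers move at their own pace and stop on an object; the grip force is fixed at half the most. Time passes only in rows, so rows that repeat a pose let the fingers close. It gives the time, the measured TCP pose, the force, the opening and the grip force at its end, in the units of the state.
- bot.get_obs(): the state, without advancing time (a new reading comes with each control period).
- viewer.capture(name): name is "scene" or "top" or "wrist"; returns a dict with "frame" (384x512x3 uint8, red, green, blue), "fov_y" (degrees; the focal length in pixels is half the picture's height over the tangent of half this angle, whatever the lens; pixels are square), "cx", "cy" (the principal point, pixels), "T" (4x4, takes a point from camera to world coordinates). Camera axes: x right, y down, z forward; pixel columns grow to the right and rows downward; lengths in mm; the calibration is good to about 2 mm. A picture is of the moment at which its call begins. There is no depth.
- bot.close_job(): hands the job in; it is judged then, once.
Trained networks look in a picture, given as the dict that the camera call returned (one of the last four; its "shot" number tells which), for a name from the list of things; names that differ only in an ending like _2 or _b are one class to them, and where a whole thing is asked for, a point or a joint stands for the part that bears it (a point fixed in the world has none). Each returns a list of dicts, best first, with "score" (0 to 1); they miss things now and then, are a little off and sometimes report something else, mostly with a low value. They report only what shows in the picture. A call takes as long as a camera call. They do not tell look-alikes from the thing itself.
- viewer.recognise(target, picture): "centre" ([column, row] in pixels, amid what is visible of it).
- viewer.cut_out(target, picture): "pixels" (384x512 bool, what is visible of it) and "centre" ([column, row] in pixels, amid what is visible of it).
The state is a dict: "time": time; "joint_positions": joint angles; "dq": joint speeds; "tau": joint torques, N m; "tool_pos": TCP position; "tcp_rot": TCP orientation; "contact_force": force on the tool from outside, world axes, zero at the start; "moment": the same for the moment, N m; "grip_width": finger opening in mm; "finger_force": force on a finger pad.
Only numpy, scipy, OpenCV 4.12 (cv2) and the standard library are available. Lean on these libraries where they do the work, as an engineer would, in place of code of your own. Each camera call takes 0.05 s, during which the arm holds its last target. There are 200 camera calls.

## Task

Swing the folded hook on the side of the heated bath all the way out to its stop, then hang the tube rack on it by the rack's top rod, dropped into the notch of the hook, and let go so that it hangs free and still to drain. Feel for the notch gently, without forcing the rack against the hook or the bath (never more than about 20 N), and leave the other things on the bench where they are.

Things in the scene. Friction and masses are not known exactly. Their poses are not given: they have to be found in the camera images.
- bath: White heated bath, 300 (x) x 260 (y) x 200 mm high, fixed; on its top at own y below -10 mm a grey control head up to 300 mm high, and a flat cover with a knob up to 220 mm high. Origin: centre of its underside. The hook is on its +y face (own y 130 mm), over a fixed white drip dish 160 x 110 x 18 mm high on the bench.
- hook (a joint): Angle of the hook about its upright hinge (rad): 0 = folded flat, its arm pointing along the bath's own -x, centre line 26 mm off the face; 1.571 = fully out at its stop, along the bath's own +y (turning clockwise seen from above). Stiff (0.1 N m, about 1 N at the tip), stays where it is left.
- hook_root (a point): Point on the hinge axis, level with the flat top of the hook's arm (180 mm above the bench). Turns with the hook: the arm runs along its own -x, z is up. Arm 14 mm wide, 16 mm deep. Distances along the arm from here: a steel collar block ends at 27 mm and stands 8 mm above the flat; then the flat white strip with the notch; then an orange end block from 102 to 120 mm.
- hook_arm (a point): Point on the flat top of the arm, 62 mm from the hinge axis; axes as hook_root. The white strip has one square notch across its top, 10.5 mm wide along the arm and 6 mm deep. The strip is clamped where the last user left it: the notch centre is anywhere from 50 to 74 mm from the hinge axis, NOT measured: find it by feel or sight. The strip stays put when the rack slides on it.
- hook_tip (a point): Centre of the top of the hook's upturned orange tip: an upright round pin of 12 mm diameter, 112 mm from the hinge axis, its top 20 mm above the arm's flat top; it can be pinched from above (anywhere in its top 16 mm) to swing the hook.
- rack: Loose steel tube rack, 0.29 to 0.45 kg, standing upright, symmetric both ways. Origin: centre of its underside, z up. Base 84 (x) x 56 (y) mm, six capped tubes up to 66 mm high, two 7 mm side rods leaning in from own x = +-38 mm at 85 mm height to +-23 mm at 125 mm, a square top rod between them, a yellow grip above it. The hook passes through the window under the top rod, along own y.
- rack_rod (a point): Middle of the rack's top rod: a square bar, 7 x 7 mm and 46 mm long along the rack's own x, its axis 125 mm above the rack's underside. This bar must lie across the hook's arm in the notch; its axis is then about 2.5 mm below the level of the arm's top (3.5 mm above it when it merely lies on the flat).
- rack_grip (a point): Centre of the rack's yellow grip, a block 24 (own x) x 16 (own y) x 36 mm high, directly above the rod, 157 mm above the rack's underside; its lower face is 14 mm above the rod's axis, on a flat neck 18 (x) x 6 (y) mm.
- bottle: Bystander: amber bottle, 64 mm across, 150 mm high, origin under its centre.
- beaker: Bystander: glass beaker, 68 mm across, 85 mm high, origin under its centre.
- cell: Bystander: aluminium sample cell with a knob, 90 mm across, 100 mm high, origin under its centre.
- jar: Bystander: small glass jar, 40 mm across, 45 mm high, origin under its centre.
- calculator: Bystander: flat grey calculator, 130 x 75 x 12 mm, origin under its centre.
- screwdriver: Bystander: screwdriver, 180 mm long, lying flat.
Mind the look-alikes: they are no part of the job. Several things look just like the rack: the one meant starts farthest to the robot's left.

How it is judged:
By the outcome, as a careful person would: the job done as asked, in the order asked, and still so for the second after the job is handed in, with the robot touching nothing.
It also fails if it takes over 72 s, if anything falls off the work surface, if the arm or the gripper's body presses on something with over 40 N, if the wrist force passes 120 N, or if a joint passes its speed limit or range.

## Working session

There is one attempt and no reset: what is moved stays moved. The work goes in short steps, Python scripts to look and compute and a shell command to move; the robot and the scene stay as the last step left them, time stands still between calls to the robot, and variables do not carry over. Pictures are saved under pics/ and viewed, at most 10 in all, crops included, and the job is handed in when it is done.

```bash
mkdir -p pics
cat > h.py <<'E'
import numpy as np, cv2
from plant import bot, viewer
def save(p,n,box=None,s=1):
    f=p["frame"][:,:,::-1]
    if box: f=f[box[1]:box[3],box[0]:box[2]]
    f=cv2.resize(f,None,fx=s,fy=s,interpolation=cv2.INTER_CUBIC) if s!=1 else f
    cv2.imwrite("pics/"+n,f)
def ray(p,c):
    f=192/np.tan(np.radians(p["fov_y"])/2); T=np.array(p["T"])
    d=T[:3,:3]@np.array([(c[0]-p["cx"])/f,(c[1]-p["cy"])/f,1]); return T[:3,3],d/np.linalg.norm(d)
def atz(p,c,z):
    o,d=ray(p,c); return o+d*(z-o[2])/d[2]
def proj(p,X):
    f=192/np.tan(np.radians(p["fov_y"])/2); T=np.array(p["T"])
    q=T[:3,:3].T@(np.array(X)-T[:3,3]); return [p["cx"]+f*q[0]/q[2],p["cy"]+f*q[1]/q[2]]
def tri(a,b):
    A=np.zeros((3,3));v=np.zeros(3)
    for o,d in (a,b):
        P=np.eye(3)-np.outer(d,d);A+=P;v+=P@o
    X=np.linalg.solve(A,v)
    return X,[np.linalg.norm((np.eye(3)-np.outer(d,d))@(X-o)) for o,d in (a,b)]
E
python3 - <<'E'
from h import *
np.set_printoptions(precision=1,suppress=True)
fr=[]
for n in("scene","top"):
    p=viewer.capture(n); fr.append(p["frame"][:,:,::-1])
    print(n,p["T"][:3,3],p["T"][:3,2])
    for t in("rack","rack_grip","rack_rod","hook_tip","hook","bath","bottle","beaker","cell","jar"):
        print(t,[(np.round(d["centre"]).tolist(),round(d["score"],2)) for d in viewer.recognise(t,p)])
im=np.vstack(fr); im=cv2.resize(im,(400*1,600)) 
cv2.imwrite("pics/a.png",fr[0]);cv2.imwrite("pics/b.png",fr[1])
print(bot.get_obs()["tcp_rot"],bot.get_obs()["time"],bot.get_obs()["grip_width"])
E
```

```text
scene [1171.4  311.   744.4] [-0.6 -0.3 -0.7]
rack [([327.0, 166.0], 0.89), ([346.0, 198.0], 0.8), ([173.0, 267.0], 0.8), ([198.0, 152.0], 0.44)]
rack_grip [([327.0, 165.0], 0.94), ([175.0, 268.0], 0.93), ([344.0, 204.0], 0.72)]
rack_rod [([329.0, 164.0], 0.93), ([176.0, 267.0], 0.72), ([344.0, 205.0], 0.66)]
hook_tip [([196.0, 155.0], 0.82), ([269.0, 163.0], 0.66)]
hook [([199.0, 157.0], 0.8)]
bath [([158.0, 145.0], 0.72)]
bottle [([197.0, 156.0], 0.69), ([348.0, 277.0], 0.57)]
beaker [([386.0, 246.0], 0.89)]
cell [([290.0, 278.0], 0.67)]
jar [([268.0, 201.0], 0.53), ([345.0, 199.0], 0.27)]
top [ 480.8   70.4 1119.7] [ 0.1  0.  -1. ]
rack [([292.0, 120.0], 0.78), ([216.0, 293.0], 0.58), ([188.0, 251.0], 0.55)]
rack_grip [([190.0, 247.0], 0.85), ([290.0, 120.0], 0.84), ([219.0, 293.0], 0.63), ([325.0, 203.0], 0.31)]
rack_rod [([290.0, 119.0], 0.72), ([142.0, 282.0], 0.68), ([219.0, 292.0], 0.61), ([209.0, 158.0], 0.6), ([188.0, 245.0], 0.58)]
hook_tip [([325.0, 200.0], 0.55)]
hook [([322.0, 199.0], 0.88)]
bath [([390.0, 206.0], 0.59)]
bottle [([166.0, 166.0], 0.74), ([324.0, 200.0], 0.66), ([274.0, 278.0], 0.65)]
beaker [([142.0, 213.0], 0.81)]
cell [([210.0, 155.0], 0.67)]
jar [([257.0, 230.0], 0.69), ([389.0, 204.0], 0.17)]
[3.1 0.  2.9] 1.1 91.70819993935541
```

View pics/a.png

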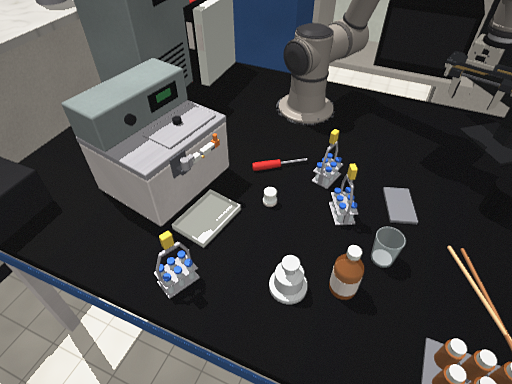

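View pics/b.png

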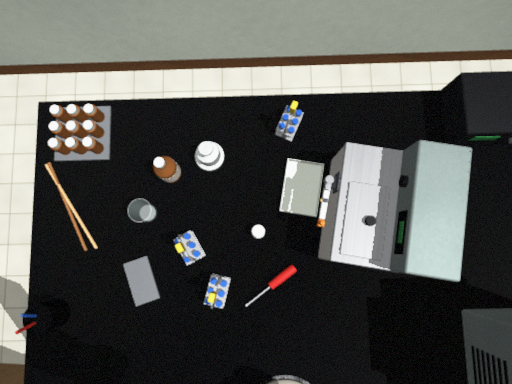

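The rack-like objects in the top picture are at (188,248), (217,292) and (290,120). The robot's left is image left, so (188,248) should be the one, also seen in scene at about (346,198). The hook's orange tip is near (322,222) in top and (216,140) in scene. Next I'll segment by colour, triangulate and confirm with a crop.

Run:
```python
from h import *
np.set_printoptions(precision=1,suppress=True)
s=viewer.capture("scene");t=viewer.capture("top")
def blobs(p,lo,hi,mn=8):
    h=cv2.cvtColor(p["frame"],cv2.COLOR_RGB2HSV); m=cv2.inRange(h,lo,hi)
    n,l,st,c=cv2.connectedComponentsWithStats(m); return [(c[i],st[i].tolist()) for i in range(1,n) if st[i,4]>=mn]
for nm,lo,hi in(("yellow",(22,150,120),(34,255,255)),("orange",(5,180,150),(16,255,255))):
    S=blobs(s,lo,hi);T=blobs(t,lo,hi)
    print(nm,"S",[(c,st) for c,st in S]);print("T",[(c,st) for c,st in T])
    for c,_ in S:
        for d,_ in T:
            X,e=tri(ray(s,c),ray(t,d))
            if max(e)<6 and 60<X[2]<260: print(nm,c,d,X,np.array(e))
T=t
for n,c,z in(("bottle",(166,166),80),("beaker",(142,211),40),("jar",(258,231),22),("drvtip",(247,305),5),("hinge",(329,180),188)): print(n,atz(t,c,z))
a=t["frame"][200:320,150:270,::-1];b=s["frame"][120:240,290:410,::-1]
c=t["frame"][160:240,290:350,::-1]
cv2.imwrite("pics/c.png",np.hstack([cv2.resize(a,(380,380),interpolation=2),cv2.resize(b,(380,380),interpolation=2)]))
np.save("t.npy",t["frame"])
```

```text
yellow S [(array([333.7, 136.4]), [329, 129, 10, 15, 87]), (array([351.8, 171.5]), [348, 163, 10, 17, 108]), (array([166.7, 240.5]), [159, 231, 15, 19, 144])]
T [(array([293.8, 104.7]), [290, 100, 8, 12, 57]), (array([179.1, 247.5]), [175, 243, 10, 10, 54]), (array([211.8, 295.9]), [208, 292, 8, 10, 30])]
yellow [333.7 136.4] [211.8 295.9] [357.8 185.  155.8] [0. 0.]
yellow [351.8 171.5] [179.1 247.5] [480.9 266.4 155.5] [1.4 1.4]
yellow [166.7 240.5] [293.8 104.7] [850.3 -37.2 158.5] [2.8 2.8]
orange S [(array([214.7, 134.9]), [213, 134, 4, 3, 9]), (array([214.4, 141.1]), [211, 140, 8, 3, 13]), (array([447.4, 341.9]), [446, 340, 4, 5, 8]), (array([475.9, 353.3]), [474, 351, 6, 7, 15]), (array([506. , 364.5]), [504, 362, 6, 7, 15]), (array([445.8, 368.8]), [445, 366, 4, 8, 11]), (array([476.5, 379.7]), [475, 377, 5, 7, 12])]
T [(array([320.1, 221.6]), [319, 220, 3, 5, 10])]
orange [214.7 134.9] [320.1 221.6] [536.4 -89.3 198.2] [1.1 1.1]
orange [214.4 141.1] [320.1 221.6] [537.3 -92.3 178. ] [0.5 0.5]
bottle [711.5 321.   80. ]
beaker [588.5 400.2  40. ]
jar [523.2  63.6  22. ]
drvtip [310.8 100.8   5. ]
hinge [ 640.6 -117.2  188. ]
```

View pics/c.png

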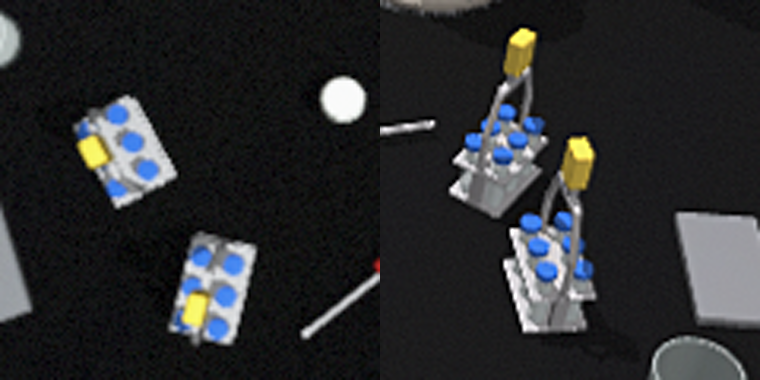

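The target is the rack at top (179,247), grip at about (481,266,156). It has the largest y; the others' grips have y of 185 and -37. The crop confirms an identical pair, with the target on the left. I'll set out for the hook tip at about (537,-90,198) first. I'll turn the tool to yaw 90° so its axes line up with the world, and raise it on the way.

```bash
cat > go.py <<'E'
import sys
from h import *
from scipy.spatial.transform import Rotation as Ro
o=bot.get_obs(); R=Ro.from_euler("xyz",o["tcp_rot"])
x,y,z,yaw=map(float,sys.argv[1:5])
d=R.inv().apply(np.array([x,y,z])-o["tool_pos"])/100
r=(R.inv()*Ro.from_euler("xyz",[np.pi,0,np.radians(yaw)])).as_rotvec()/np.pi
print("at",np.round(o["tool_pos"],1),np.round(np.degrees(o["tcp_rot"]),2),"t",round(o["time"],2),"F",np.round(o["contact_force"],1),"w",round(o["grip_width"],1),"row",np.round(d,3),np.round(r,4))
E
python3 go.py 240 405.9 299.1 90
```

```text
at [140.4 505.9 199.1] [179.99  -0.   164.49] t 1.2 F [0.1 0.3 0.5] w 91.9 row [-1.227 -0.697 -1.   ] [ 0.     -0.      0.4138]
```

```bash
r='0 0 -1 0 0 0.4138 1'; python3 -m handwheel '0 0 -1 0 0 0.4138 1;0 0 -1 0 0 0.4138 1;0 0 -1 0 0 0.4138 1;0 0 -1 0 0 0.4138 1;0 0 -1 0 0 0.4138 1;0 0 -1 0 0 0.4138 1;0 0 -1 0 0 0.4138 1;0 0 -1 0 0 0.4138 1'; python3 go.py 240 405 299 90
```

```text
time: 1.87
tool_pos: [140.4, 505.9, 299.2]
tcp_rot: [3.141, -0.0, 1.865]
contact_force: [0.3, -0.3, 0.4]
grip_width: 91.3
finger_force: 0.0
at [140.4 505.9 299.2] [ 1.7999e+02 -1.0000e-02  1.0684e+02] t 1.87 F [ 0.3 -0.3  0.4] w 91.3 row [-1.254  0.661  0.002] [ 0.     -0.      0.0935]
```

```bash
python3 -m handwheel '0 0 0 0 0 0.0935 1;0 0 0 0 0 0.0935 1;0 0 0 0 0 0.0935 1' >/dev/null
python3 -m handwheel '-0.94 0.66 0 0 0 0 1;-0.94 0.66 0 0 0 0 1;-0.94 0.66 0 0 0 0 1' >/dev/null
python3 -m handwheel '-0.94 0.66 0 0 0 0 1;-0.94 0.66 0 0 0 0 1;-0.94 0.66 0 0 0 0 1' >/dev/null
python3 -m handwheel '-0.94 0.66 0 0 0 0 1;-0.94 0.66 0 0 0 0 1;-0.94 0.66 0 0 0 0 1' >/dev/null
python3 -m handwheel '-0.94 0.66 0 0 0 0 1;-0.94 0.66 0 0 0 0 1;-0.94 0.66 0 0 0 0 1' >/dev/null
python3 -m handwheel '-0.94 0.66 0 0 0 0 1;-0.94 0.66 0 0 0 0 1;-0.94 0.66 0 0 0 0 1' 
python3 go.py 537 -60 300 90
python3 - <<'E'
from h import *
p=viewer.capture("wrist"); save(p,"w1.png"); print(np.round(p["T"],2),p["fov_y"],proj(p,[537,-91,200]))
E
```

```text
time: 3.37
tool_pos: [474.7, 35.2, 299.1]
tcp_rot: [3.141, 0.001, 1.576]
contact_force: [-0.2, 0.7, 0.1]
grip_width: 91.8
finger_force: 0.0
at [474.7  35.2 299.1] [1.7997e+02 3.0000e-02 9.0280e+01] t 3.37 F [-0.2  0.7  0.1] w 91.8 row [-0.955  0.619 -0.008] [0.0002 0.0002 0.0016]
[[ 1.0000e+00  0.0000e+00  0.0000e+00  4.7250e+02]
 [ 0.0000e+00 -9.5000e-01 -3.1000e-01  1.1900e+02]
 [ 0.0000e+00  3.1000e-01 -9.5000e-01  4.8557e+02]
 [ 0.0000e+00  0.0000e+00  0.0000e+00  1.0000e+00]] 71.82237472973252 [np.float64(303.6913329584363), np.float64(280.941878861282)]
```

View pics/w1.png

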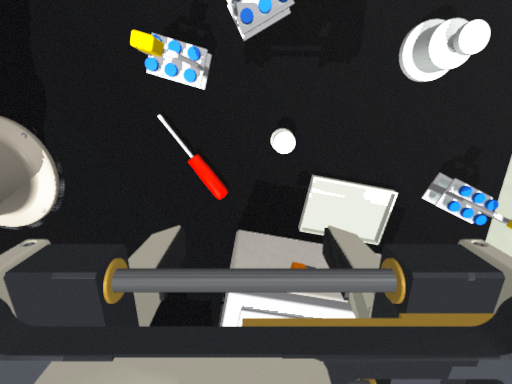

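The wrist view shows the hook's orange tip at about (300,266), partly hidden by the fingers. I'll move back over the bath so that the camera sees the whole hook.

```bash
python3 -m handwheel '-0.8 0.55 -0.15 0 0 0 1;-0.8 0.55 -0.15 0 0 0 1;-0.8 0.55 -0.15 0 0 0 1' >/dev/null
python3 -m handwheel '-0.85 0.35 -0.15 0 0 0 1;-0.85 0.35 -0.15 0 0 0 1;-0.85 0.35 -0.15 0 0 0 1;-0.85 0.35 -0.15 0 0 0 1'
python3 - <<'E'
from h import *
np.set_printoptions(precision=1,suppress=True)
p=viewer.capture("wrist"); 
c=proj(p,[590,-90,185]);x0,y0=int(max(0,min(312,c[0]-100))),int(max(0,min(234,c[1]-75)))
save(p,"w2.png",(x0,y0,x0+200,y0+150),4);print(x0,y0)
h=cv2.cvtColor(p["frame"],cv2.COLOR_RGB2HSV); m=cv2.inRange(h,(5,150,100),(18,255,255))
n,l,st,c=cv2.connectedComponentsWithStats(m)
for i in range(1,n):
    if st[i,4]>15: print(c[i],st[i],atz(p,c[i],200),atz(p,c[i],180))
import pickle; pickle.dump({k:p[k] for k in p},open("w2.pkl","wb"))
E
```

```text
time: 4.0
tool_pos: [565.0, -129.3, 328.4]
tcp_rot: [-3.141, 0.0, 1.573]
contact_force: [-0.3, 0.1, -0.1]
grip_width: 91.8
finger_force: 0.0
175 69
[230.2 143.7] [222 139  17  14  96] [535.4 -86.8 200. ] [533.7 -89.4 180. ]
```

View pics/w2.png

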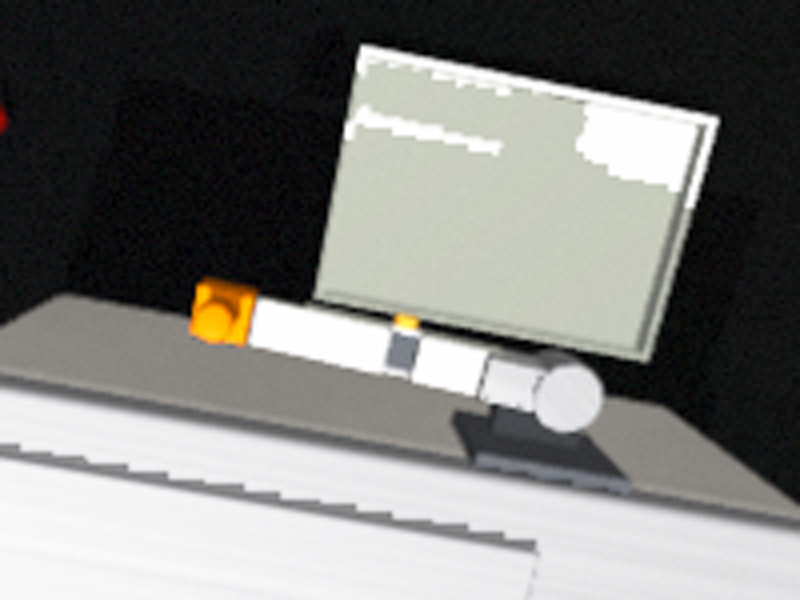

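This shows the hook: pin top at crop (214,320), orange block start about (249,320), notch (dark, with a yellow mark behind it) at about (403,351), collar end about (482,375) and hinge cap (568,397).

```bash
python3 - <<'E'
from h import *
import pickle
np.set_printoptions(precision=1,suppress=True)
p=pickle.load(open("w2.pkl","rb"))
g=lambda x,y,z: atz(p,(175+x/4-.4,69+y/4-.4),z)
pin=g(214,320,200);bl=g(249,322,180);nl=g(388,350,180);nr=g(418,354,180);co=g(480,373,180);hi=g(568,397,195)
u=(co-bl)/np.linalg.norm(co-bl)
print("pin",pin,"blk",bl,"notch",nl,nr,"col",co,"hinge",hi,"u",u,np.degrees(np.arctan2(u[1],u[0])))
for n,q in(("pin",pin),("blk",bl),("nl",nl),("nr",nr),("hinge",hi)): print(n,(co-q)[:2]@u[:2]+27)
a=g(60,293,200);b=g(660,405,200);d1=g(362,45,18);d2=g(718,115,18)
for q in((b-a),(d2-d1)): print(np.degrees(np.arctan2(q[1],q[0])))
E
python3 go.py 535 -88 240 83
```

```text
pin [532.8 -92.6 200. ] blk [541.8 -96.2 180. ] notch [ 585.8 -105.   180. ] [ 595.4 -106.2  180. ] col [ 615.4 -112.3  180. ] hinge [ 640.5 -116.7  195. ] u [ 1.  -0.2  0. ] -12.324022742694169
pin 111.94307444805774
blk 102.31652181542366
nl 57.467239558103785
nr 47.851775554981714
hinge 1.5313771085497727
-10.45580419900304
-10.12287610793766
at [ 564.4 -127.3  328.4] [-1.7995e+02 -5.0000e-02  9.0230e+01] t 4.05 F [-0.4  0.4  0.7] w 91.8 row [ 0.394 -0.292  0.884] [-0.0003 -0.0002  0.0402]
```

```bash
python3 go.py 533.5 -92 240 79; python3 -m handwheel '0.35 -0.31 0.88 0 0 0.0624 0;0.35 -0.31 0.88 0 0 0.0624 0;0.35 -0.31 0.88 0 0 0.0624 0;0.35 -0.31 0.88 0 0 0.0624 0'; python3 go.py 533.5 -92 188 79
```

```text
at [ 564.4 -127.3  328.4] [-1.7995e+02 -5.0000e-02  9.0230e+01] t 4.05 F [-0.4  0.4  0.7] w 91.8 row [ 0.354 -0.307  0.884] [-0.0003 -0.0002  0.0624]
time: 4.38
tool_pos: [529.4, -88.0, 237.7]
tcp_rot: [-3.133, -0.002, 1.384]
contact_force: [-0.8, 0.2, 0.9]
grip_width: 69.8
finger_force: 0.0
at [529.4 -88.  237.7] [-1.7952e+02 -1.1000e-01  7.9290e+01] t 4.38 F [-0.8  0.2  0.9] w 69.8 row [-0.033  0.052  0.496] [-0.0027 -0.0006  0.0016]
```

```bash
python3 -m handwheel '0 0 0 0 0 0 0;0 0 0 0 0 0 0'>/dev/null; python3 go.py 533.5 -92 188 79; python3 -m handwheel '-0.02 0 0.25 0 0 0 0;-0.02 0 0.49 0 0 0 0;-0.02 0 0.49 0 0 0 0;-0.02 0 0.49 0 0 0 0'; python3 go.py 533.5 -92 188 79
python3 - <<'E'
from h import *
p=viewer.capture("wrist"); c=proj(p,[533.5,-92,200]);print(c);x0=int(c[0]-100);y0=min(234,int(c[1]-75));save(p,"w3.png",(x0,y0,x0+200,y0+150),3);print(x0,y0)
s=viewer.capture("scene"); c=proj(s,[533.5,-92,200]);print(c);save(s,"s3.png",(int(c[0]-40),int(c[1]-40),int(c[0]+40),int(c[1]+40)),5)
a=cv2.imread("pics/w3.png");b=cv2.imread("pics/s3.png")
cv2.imwrite("pics/ws3.png",np.hstack([cv2.resize(a,(480,360)),cv2.resize(b[:,20:340],(288,360))]))
E
```

```text
at [534.3 -91.5 243.2] [1.7978e+02 2.0000e-02 7.9200e+01] t 4.55 F [-0.2 -0.  -0.6] w 56.4 row [-0.007 -0.009  0.552] [0.0012 0.0001 0.0011]
time: 4.88
tool_pos: [533.4, -93.9, 192.9]
tcp_rot: [3.141, -0.0, 1.381]
contact_force: [0.0, 0.3, 1.2]
grip_width: 45.8
finger_force: 0.0
at [533.4 -93.9 192.9] [ 1.7998e+02 -1.0000e-02  7.9120e+01] t 4.88 F [0.  0.3 1.2] w 45.8 row [ 0.019 -0.002  0.049] [ 0.0001 -0.      0.0007]
[np.float64(255.60513663704006), np.float64(222.95822440355454)]
155 147
[np.float64(214.6738309534395), np.float64(133.51424726253833)]
```

View pics/ws3.png

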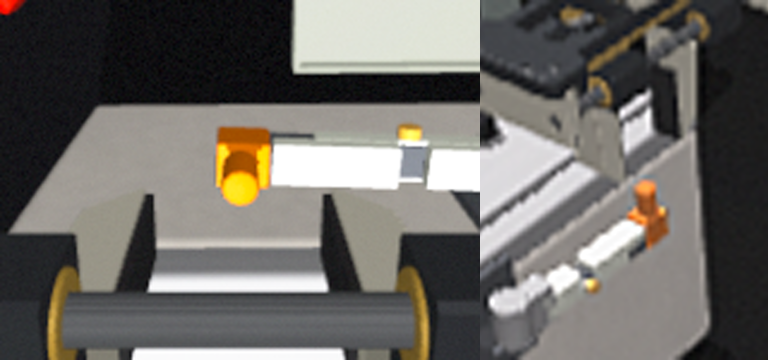

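Run:
```python
from h import *
o=bot.get_obs()
from scipy.spatial.transform import Rotation as Ro
R=Ro.from_euler("xyz",o["tcp_rot"])
w=viewer.capture("wrist");s=viewer.capture("scene")
print(np.round(w["T"],2).tolist())
for q in([0,0,0],[0,23,0],[0,-23,0],[9.5,23,0],[9.5,-23,0]):
    X=o["tool_pos"]+R.apply(q)
    a=proj(w,X);b=proj(s,X)
    print(q,np.round(X,1),"wrist crop",np.round((np.array(a)-[155,147])*2.4),"scene crop",np.round((np.array(b)-[174,93])*[4.5,4.5]+[480-18,0]))
h=cv2.cvtColor(w["frame"],cv2.COLOR_RGB2HSV); m=cv2.inRange(h,(5,150,100),(18,255,255))
f=w["frame"][140:250,200:310]; print(f.shape)
P=[( 'w',ray(w,(155+240/2.4,147+186/2.4))),('s',ray(s,(174+(645-462)/4.5,93+186/4.5)))]
print(tri(P[0][1],P[1][1]), atz(w,(155+240/2.4,147+186/2.4),200), atz(s,(174+(645-462)/4.5,93+186/4.5),200))
```

```text
[[0.98, -0.18, -0.06, 547.83], [-0.19, -0.93, -0.3, -11.73], [0.0, 0.31, -0.95, 380.76], [0.0, 0.0, 0.0, 1.0]]
[0, 0, 0] [534.2 -94.1 194.3] wrist crop [242. 178.] scene crop [642. 190.]
[0, 23, 0] [556.8 -98.5 194.4] wrist crop [314. 178.] scene crop [616. 210.]
[0, -23, 0] [511.6 -89.8 194.2] wrist crop [170. 178.] scene crop [667. 171.]
[9.5, 23, 0] [558.6 -89.1 194.3] wrist crop [315. 151.] scene crop [629. 216.]
[9.5, -23, 0] [513.4 -80.4 194.2] wrist crop [169. 151.] scene crop [680. 177.]
(110, 110, 3)
(array([533.08933919, -93.87475849, 197.19675229]), [np.float64(1.2865215097013858), np.float64(1.286521509701494)]) [533.56897723 -93.97412895 200.        ] [536.64138053 -90.29303985 200.        ]
```

The pictures place the pin at about (533,-93), right under the TCP. The fingers are higher while open because the linkage lowers the tips as they close. Next I descend 7 mm and pinch.

```bash
python3 -m handwheel '0 0 0.07 0 0 0 0;0 0 0.07 0 0 0 -1;0 0 0.07 0 0 0 -1;0 0 0.07 0 0 0 -1;0 0 0.07 0 0 0 -1;0 0 0.07 0 0 0 -1;0 0 0.07 0 0 0 -1;0 0 0.07 0 0 0 -1'; python3 go.py 533.5 -92 188 79
```

```text
time: 5.75
tool_pos: [532.8, -93.6, 185.2]
tcp_rot: [3.141, -0.0, 1.381]
contact_force: [0.3, 0.5, -0.4]
grip_width: 3.9
finger_force: 0.0
at [532.8 -93.6 185.2] [179.99  -0.    79.13] t 5.75 F [ 0.3  0.5 -0.4] w 3.9 row [ 0.017  0.004 -0.028] [ 0.     -0.      0.0007]
```

Run:
```python
from h import *
p=viewer.capture("wrist"); s=viewer.capture("scene")
a=p["frame"][150:250,180:330,::-1]; b=s["frame"][95:175,175:255,::-1]
cv2.imwrite("pics/d.png",np.hstack([cv2.resize(a,(450,300),interpolation=2),cv2.resize(b,(300,300),interpolation=2)]))
```

```text
(no output)
```

View pics/d.png

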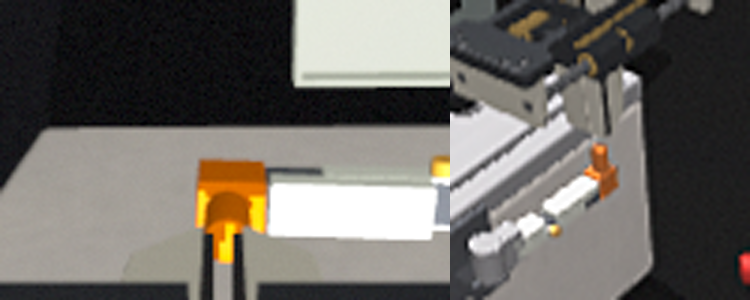

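The shut fingers are visibly just above the pin, hiding it from the wrist camera with no contact. So the pads end higher than the TCP suggests. I'll reopen a little, lower 11 mm and pinch again.

```bash
python3 -c "
from h import *;print(bot.tcp_to_grasp)"; python3 -m handwheel '0 0 0 0 0 0 -0.2;0 0 0 0 0 0 -0.2;0 0 0 0 0 0 -0.2;0 0 0 0 0 0 -0.2;0 0 0.05 0 0 0 -0.2;0 0 0.05 0 0 0 -0.2' ; python3 -m handwheel '0 0 0.06 0 0 0 -0.2;0 0 0.06 0 0 0 -0.2;0 0 0.06 0 0 0 -1;0 0 0.06 0 0 0 -1;0 0 0.06 0 0 0 -1;0 0 0.06 0 0 0 -1;0 0 0.06 0 0 0 -1;0 0 0.06 0 0 0 -1'
```

```text
18.8
time: 6.35
tool_pos: [532.3, -93.5, 179.1]
tcp_rot: [-3.14, -0.0, 1.381]
contact_force: [0.3, -0.8, -1.1]
grip_width: 34.9
finger_force: 0.0
time: 7.02
tool_pos: [532.9, -93.6, 174.2]
tcp_rot: [3.141, -0.0, 1.381]
contact_force: [-0.3, -0.1, 0.2]
grip_width: 2.2
finger_force: 0.0
```

Run:
```python
from h import *
p=viewer.capture("wrist"); s=viewer.capture("scene")
a=p["frame"][150:250,180:330,::-1]; b=s["frame"][105:155,190:240,::-1]
cv2.imwrite("pics/e.png",np.hstack([cv2.resize(a,(450,300),interpolation=2),cv2.resize(b,(300,300),interpolation=2)]))
o=bot.get_obs()["tool_pos"]
for q in(o,o+[0,0,18.8],[533,-93,200],[533,-93,180]): print(np.round(q,1),"wrist crop",(np.array(proj(p,q))-[180,150])*3,"scene crop",(np.array(proj(s,q))-[190,105])*6+[450,0])
```

```text
[532.8 -93.6 174.2] wrist crop [227.41078407 214.1463964 ] scene crop [600.40160059 217.05096042]
[532.8 -93.6 193. ] wrist crop [227.99488847 247.27306376] scene crop [596.81085187 182.48369648]
[533 -93 200] wrist crop [228.40181243 258.66563175] scene crop [596.57326254 169.89705877]
[533 -93 180] wrist crop [227.72320339 221.30475488] scene crop [600.4149577  207.03746284]
```

View pics/e.png

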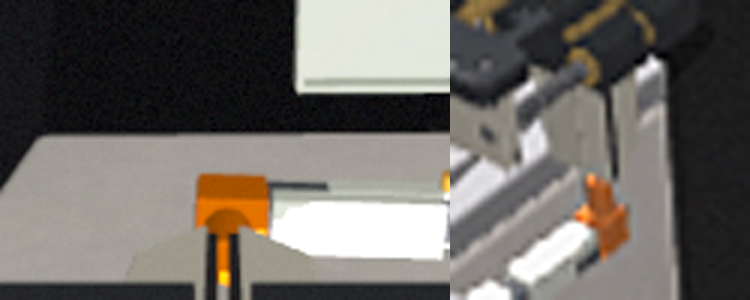

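The fingers are still just above the pin top, so I'll calibrate the tip height by lowering the shut fingers gently until they touch it.

```bash
python3 -m handwheel '0 0 0.015 0 0 0 -1;0 0 0.03 0 0 0 -1;0 0 0.03 0 0 0 -1'|egrep 'pos|force|wid';python3 -m handwheel '0 0 0.015 0 0 0 -1;0 0 0.03 0 0 0 -1;0 0 0.03 0 0 0 -1'|egrep 'pos|force|wid'
```

```text
tool_pos: [533.0, -93.7, 172.4]
contact_force: [-3.0, 0.3, 8.3]
grip_width: 0.5
finger_force: 4.1
tool_pos: [533.2, -93.7, 171.9]
contact_force: [-8.4, 1.8, 23.8]
grip_width: 0.5
finger_force: 12.1
```

```bash
python3 -m handwheel '0 0 -0.07 0 0 0 -0.2;0 0 -0.07 0 0 0 -0.2;0 0 -0.07 0 0 0 -0.2;0 0 -0.07 0 0 0 -0.2;0 0 0 0 0 0 -0.2;0 0 0.02 0 0 0 -0.2;0 0 0.02 0 0 0 -0.2'|egrep 'pos|force|wid';python3 -m handwheel '0 0 0.03 0 0 0 -0.2;0 0 0.05 0 0 0 -0.2;0 0 0.05 0 0 0 -0.2'|egrep 'pos|force|wid';python3 -m handwheel '0 0 0.01 0 0 0 -1;0 0 0.01 0 0 0 -1;0 0 0.01 0 0 0 -1;0 0 0.01 0 0 0 -1;0 0 0.01 0 0 0 -1;0 0 0.01 0 0 0 -1'
```

```text
tool_pos: [532.1, -93.4, 164.6]
contact_force: [-0.6, -0.8, 0.1]
grip_width: 36.1
finger_force: 0.0
tool_pos: [532.5, -93.6, 160.5]
contact_force: [-0.1, -0.7, 0.3]
grip_width: 37.0
finger_force: 0.0
time: 8.95
tool_pos: [534.0, -93.9, 160.3]
tcp_rot: [3.139, -0.0, 1.381]
contact_force: [6.0, -0.8, -2.9]
grip_width: 10.5
finger_force: 30.0
```

Gripped. Next I swing the hook along an arc of radius 112 mm, turning the tool with it. In the tool frame the hinge lies at +y.

```bash
python3 -m handwheel '0.125 0.007 0 0 0 0.0357 -1;0.249 0.028 0 0 0 0.0714 -1;0.37 0.063 0 0 0 0.1072 -1;0.486 0.111 0 0 0 0.1428 -1;0.596 0.172 0 0 0 0.1786 -1;0.698 0.244 0 0 0 0.2143 -1;0.792 0.328 0 0 0 0.25 -1;0.792 0.328 0 0 0 0.25 -1'; python3 go.py 613 -22 160.3 34
```

```text
time: 9.62
tool_pos: [582.9, -23.4, 160.3]
tcp_rot: [3.136, -0.002, 0.59]
contact_force: [6.2, -8.5, -1.6]
grip_width: 10.8
finger_force: 30.0
at [582.9 -23.4 160.3] [ 1.7968e+02 -9.0000e-02  3.3800e+01] t 9.62 F [ 6.2 -8.5 -1.6] w 10.8 row [0.258 0.156 0.002] [ 0.0018 -0.0005 -0.0011]
```

```bash
python3 -m handwheel '0.125 0.012 0 0 0 0.0357 -1;0.249 0.04 0 0 0 0.0714 -1;0.37 0.075 0 0 0 0.1072 -1;0.486 0.123 0 0 0 0.1428 -1;0.596 0.184 0 0 0 0.1786 -1;0.698 0.256 0 0 0 0.2143 -1;0.74 0.29 0 0 0 0.2292 -1;0.74 0.29 0 0 0 0.2292 -1'; python3 go.py 643 -3 160.3 -11
```

```text
time: 10.28
tool_pos: [658.4, -6.6, 160.2]
tcp_rot: [3.139, -0.001, -0.128]
contact_force: [0.4, -6.2, 1.5]
grip_width: 10.6
finger_force: 30.0
at [658.4  -6.6 160.2] [ 1.7984e+02 -5.0000e-02 -7.3300e+00] t 10.28 F [ 0.4 -6.2  1.5] w 10.6 row [-0.157 -0.016 -0.001] [ 0.0009 -0.0003  0.0204]
```

```bash
for i in 1; do python3 -m handwheel '0.03 0 0 0 0 0.0085 -1;0.03 0 0 0 0 0.0085 -1;0.03 0 0 0 0 0.0085 -1'|egrep 'pos|force:|rot';done; python3 -m handwheel '0.03 0 0 0 0 0.0085 -1;0.03 0 0 0 0 0.0085 -1;0.03 0 0 0 0 0.0085 -1'|egrep 'pos|force:|rot';python3 -m handwheel '0.03 0 0 0 0 0 -1;0.03 0 0 0 0 0 -1;0.03 0 0 0 0 0 -1'|egrep 'pos|force:|rot'
```

```text
tool_pos: [660.5, -6.9, 160.3]
tcp_rot: [3.139, -0.0, -0.152]
contact_force: [-0.2, -6.8, 0.7]
finger_force: 30.0
tool_pos: [662.9, -7.3, 160.3]
tcp_rot: [3.139, 0.001, -0.179]
contact_force: [-1.1, -5.9, 1.8]
finger_force: 30.0
tool_pos: [663.0, -7.3, 160.1]
tcp_rot: [3.138, 0.007, -0.178]
contact_force: [-11.9, -4.4, 6.0]
finger_force: 30.0
```

Stop reached, as the force rises with no further travel. The pin is at about (663,-7) and the arm lies along bath +y at yaw ≈ -10.3°. Next I release, rise and head for the rack.

```bash
python3 -m handwheel '-0.02 0 0 0 0 0 -1;-0.02 0 0 0 0 0 -0.1;-0.02 0 0 0 0 0 -0.1;-0.02 0 0 0 0 0 -0.1;-0.02 0 0 0 0 0 -0.1;-0.02 0 0 0 0 0 -0.1'|egrep 'force:|wid'; python3 -m handwheel '-0.02 0 -0.3 0 0 0 -0.1;-0.02 0 -0.6 0 0 0 -0.1;-0.02 0 -1 0 0 0 -0.1;-0.02 0 -1 0 0 0 -0.1'>/dev/null;  python3 go.py 506 211 265 115
python3 - <<'E'
from h import *
t=viewer.capture("top"); h=cv2.cvtColor(t["frame"],cv2.COLOR_RGB2HSV); m=cv2.inRange(h,(5,180,130),(18,255,255)); m[:, :250]=0
n,l,st,c=cv2.connectedComponentsWithStats(m)
print([(c[i].round(1).tolist(),st[i,4],atz(t,c[i],200).round(1).tolist()) for i in range(1,n) if st[i,4]>5])
E
```

```text
contact_force: [0.9, 1.1, 0.4]
grip_width: 38.6
finger_force: 0.0
at [665.3  -5.3 269.1] [-179.95   -0.81  -10.17] t 11.87 F [ 0.3 -0.6  1.8] w 41.1 row [-1.95  -1.848  0.015] [ 0.0047 -0.0029 -0.6954]
[([284.2, 173.1], np.int32(23), [658.8, -4.3, 200.0])]
```

```bash
python3 -m handwheel '-0.98 -0.92 0 0 0 -0.31 0.9;-0.98 -0.92 0 0 0 -0.31 0.9;-0.98 -0.92 0 0 0 -0.31 0.9;-0.98 -0.92 0 0 0 -0.31 0.9;-0.98 -0.92 0 0 0 -0.31 0.9;-0.98 -0.92 0 0 0 -0.31 0.9;-0.98 -0.92 0 0 0 -0.31 0.9;-0.98 -0.92 0 0 0 -0.31 0.9'>/dev/null; python3 go.py 506 211 265 115
```

```text
at [581.7 103.1 259.1] [-1.7993e+02  6.0000e-02  4.6010e+01] t 12.58 F [ 0.3  0.1 -0.9] w 86.2 row [ 0.251 -1.294 -0.058] [-5.000e-04  1.000e-04 -3.833e-01]
```

```bash
python3 -m handwheel '0.25 -0.99 0 0 0 -0.3833 0.9;0.25 -0.99 0 0 0 -0.3833 0.9;0.25 -0.99 0 0 0 -0.3833 0.9;0.25 -0.99 0 0 0 -0.3833 0.9;0.25 -0.99 0 0 0 -0.3833 0.9;0.25 -0.99 0 0 0 -0.3833 0.9;0.25 -0.99 0 0 0 -0.3833 0.9;0.25 -0.99 0 0 0 -0.3833 0.9'>/dev/null;python3 -m handwheel '0 0 0 0 0 -0.063 0.9;0 0 0 0 0 -0.063 0.9;0 0 0 0 0 -0.063 0.9'>/dev/null; python3 go.py 506 211 265 115
python3 - <<'E'
from h import *
np.set_printoptions(precision=1,suppress=True)
p=viewer.capture("wrist"); o=bot.get_obs()
h=cv2.cvtColor(p["frame"],cv2.COLOR_RGB2HSV)
def bl(m,mn):
    n,l,st,c=cv2.connectedComponentsWithStats(m); return [(c[i],st[i],l==i) for i in range(1,n) if st[i,4]>mn]
for c,st,mk in bl(cv2.inRange(h,(22,150,100),(34,255,255)),60):
    r=cv2.minAreaRect(np.argwhere(mk)[:,::-1].astype(np.float32)); print("yel",c,st,r,atz(p,c,165))
for c,st,mk in bl(cv2.inRange(h,(105,150,80),(125,255,255)),40): print("blue",c,st[4],atz(p,c,65))
cv2.imwrite("pics/f.png",p["frame"][:,:,::-1])
E
```

```text
at [528.5 189.9 259.1] [-1.7991e+02 -3.0000e-02  1.1441e+02] t 13.5 F [ 0.5 -0.3 -0.5] w 87.3 row [ 0.285 -0.118 -0.059] [-0.0005 -0.0002 -0.0033]
yel [241.4 102.8] [229  95  25  17 380] ((241.0, 103.0), (16.0, 24.0), 90.0) [478.9 264.4 165. ]
yel [102.  124.9] [ 82 113  41  26 774] ((101.99324035644531, 124.70945739746094), (37.31549072265625, 25.10948944091797), 35.53767776489258) [357.  185.5 165. ]
blue [266.1  88.8] 77 [497.1 293.8  65. ]
blue [244.   89.3] 59 [470.4 281.   65. ]
blue [127.9  95.8] 89 [331.  208.8  65. ]
blue [269.8 113.5] 42 [515.3 267.2  65. ]
blue [166.8 124.7] 46 [391.  194.4  65. ]
```

View pics/f.png

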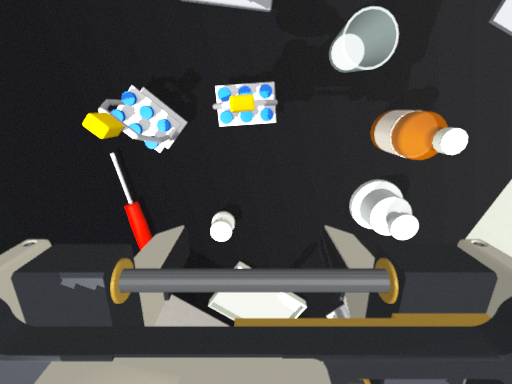

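All ten views are used. This one shows the target rack's grip at (241,103), nearly aligned with the tool. The top bar ends are at (215,106) and (275,102).

```bash
python3 - <<'E'
from h import *
np.set_printoptions(precision=1,suppress=True)
p=viewer.capture("wrist")
def ang(a,b,z):
    d=(atz(p,b,z)-atz(p,a,z)); return np.degrees(np.arctan2(d[1],d[0])),np.linalg.norm(d)
print(ang((215,106),(275,102),105),ang((215,84),(275,82),30),ang((218,127),(277,122),30),ang((218,127),(215,84),30),ang((277,122),(275,82),30))
for z in(160,170,175): print(z,atz(p,(241.4,103),z))
print(np.mean([atz(p,c,30) for c in((215,84),(275,82),(277,122),(218,127))],axis=0))
h=cv2.cvtColor(p["frame"],cv2.COLOR_RGB2HSV);m=cv2.inRange(h,(22,150,100),(34,255,255))[90:118,222:262]
for r in m: print("".join(".#"[v>0] for v in r))
E
python3 go.py 480 266 200 113
```

```text
(np.float64(27.77727277544827), np.float64(73.30525079270393)) (np.float64(25.92539838424216), np.float64(87.24904435522177)) (np.float64(28.86625788644274), np.float64(90.1025803410734)) (np.float64(115.88313837735417), np.float64(60.86684083253486)) (np.float64(118.66358958780428), np.float64(56.308388066327204))
160 [479.1 264.4 160. ]
170 [479.6 264.5 170. ]
175 [479.9 264.5 175. ]
[480.2 265.   30. ]
at [528.7 189.8 259.4] [-1.7994e+02 -2.0000e-02  1.1410e+02] t 13.6 F [-0.4  1.   0.2] w 87.0 row [ 0.894 -0.133  0.594] [-0.0004 -0.0001  0.0061]Traceback (most recent call last):
  File "<stdin>", line 10, in <module>
  File "<stdin>", line 10, in <genexpr>
TypeError: string indices must be integers, not 'numpy.bool'
```

```bash
python3 go.py 480 265 180 117.3; python3 -m handwheel '0.89 -0.138 0.79 0 0 -0.018 0.3;0.89 -0.138 0.79 0 0 -0.018 0.3;0.89 -0.138 0.79 0 0 -0.018 0.3;0.89 -0.138 0.79 0 0 -0.018 0.3;0.89 -0.138 0.79 0 0 -0.018 0.3;0.89 -0.138 0.79 0 0 -0.018 0.3'; python3 go.py 480 265 120 117.3
```

```text
at [528.7 189.8 259.4] [-1.7994e+02 -2.0000e-02  1.1410e+02] t 13.6 F [-0.4  1.   0.2] w 87.0 row [ 0.885 -0.137  0.794] [-0.0004 -0.0001 -0.0178]
time: 14.1
tool_pos: [480.5, 265.3, 181.7]
tcp_rot: [3.141, 0.0, 2.05]
contact_force: [-0.8, 0.3, 1.6]
grip_width: 60.3
finger_force: 0.0
at [480.5 265.3 181.7] [1.7994e+02 3.0000e-02 1.1744e+02] t 14.1 F [-0.8  0.3  1.6] w 60.3 row [ 0.    -0.007  0.617] [0.0003 0.0001 0.0008]
```

```bash
python3 -m handwheel '0 0 0.3 0 0 0 0.3;0 0 0.5 0 0 0 0.3;0 0 0.6 0 0 0 0.3;0 0 0.61 0 0 0 0.3;0 0 0.61 0 0 0 0.3'|egrep 'pos|force:|wid'; python3 -m handwheel '0 0 0 0 0 0 -1;0 0 0 0 0 0 -1;0 0 0 0 0 0 -1;0 0 0 0 0 0 -1;0 0 0 0 0 0 -1;0 0 0 0 0 0 -1'; python3 go.py 480 265 220 117.3
```

```text
tool_pos: [480.8, 264.9, 120.8]
contact_force: [-0.9, 0.0, -0.0]
grip_width: 59.4
finger_force: 0.0
time: 15.02
tool_pos: [480.0, 265.4, 120.4]
tcp_rot: [3.141, 0.0, 2.051]
contact_force: [1.6, 1.2, 1.0]
grip_width: 24.3
finger_force: 0.6
at [480.  265.4 120.4] [179.96   0.   117.49] t 15.02 F [1.6 1.2 1. ] w 24.3 row [-0.004 -0.001 -0.996] [0.0002 0.     0.0011]
```

```bash
python3 -m handwheel '0 0 0 0 0 0 -1;0 0 0 0 0 0 -1;0 0 -0.1 0 0 0 -1;0 0 -0.3 0 0 0 -1;0 0 -0.6 0 0 0 -1;0 0 -0.91 0 0 0 -1;0 0 -0.91 0 0 0 -1;0 0 -0.91 0 0 0 -1'; python3 -m handwheel '0 0 0 0 0 0.04 -1;0 0 0 0 0 0.08 -1;0 0 0 0 0 0.12 -1;0 0 0 0 0 0.16 -1;0 0 0 0 0 0.19 -1;0 0 0 0 0 0.21 -1;0 0 0 0 0 0.21 -1' | egrep 'force:|wid|finger'; python3 go.py 670 30 209 79.7
```

```text
time: 15.68
tool_pos: [480.4, 265.6, 212.7]
tcp_rot: [3.138, 0.0, 2.051]
contact_force: [0.2, 0.2, -3.9]
grip_width: 23.8
finger_force: 30.0
contact_force: [0.7, -0.8, -2.5]
grip_width: 23.7
finger_force: 30.0
at [478.6 264.8 209.1] [-1.7978e+02  1.3000e-01  7.9560e+01] t 16.27 F [ 0.7 -0.8 -2.5] w 23.7 row [-1.963  2.307 -0.004] [-0.0012  0.0007 -0.0008]
```

```bash
python3 -m handwheel '-0.1 0.12 0 0 0 0 -1;-0.25 0.29 0 0 0 0 -1;-0.45 0.53 0 0 0 0 -1;-0.65 0.77 0 0 0 0 -1'>/dev/null; python3 -m handwheel '-0.2 0.24 0 0 0 0 -1;-0.4 0.48 0 0 0 0 -1;-0.65 0.77 0 0 0 0 -1'>/dev/null; python3 -m handwheel '-0.25 0.29 0 0 0 0 -1;-0.45 0.53 0 0 0 0 -1;-0.58 0.68 0 0 0 0 -1;-0.64 0.75 0 0 0 0 -1;-0.66 0.77 0 0 0 0 -1;-0.66 0.77 0 0 0 0 -1;-0.66 0.77 0 0 0 0 -1' | egrep 'pos|force:|wid|finger'; python3 go.py 669.7 30 207 79.7
python3 - <<'E'
from h import *
np.set_printoptions(precision=1,suppress=True)
s=viewer.capture("scene");t=viewer.capture("top");w=viewer.capture("wrist")
for n,p in(("s",s),("t",t),("w",w)):
    h=cv2.cvtColor(p["frame"],cv2.COLOR_RGB2HSV)
    for nm,lo,hi in(("yel",(22,150,100),(34,255,255)),("ora",(5,170,120),(18,255,255))):
        k,l,st,c=cv2.connectedComponentsWithStats(cv2.inRange(h,lo,hi))
        print(n,nm,[(c[i].round(1).tolist(),st[i].tolist()) for i in range(1,k) if st[i,4]>8])
    print(n,"pin pred",np.array(proj(p,[663,-7.3,200])),"rod pred",np.array(proj(p,bot.get_obs()["tool_pos"]+[0,0,4.6])))
E
```

```text
tool_pos: [671.1, 32.5, 210.7]
contact_force: [-0.5, 0.7, -3.3]
grip_width: 23.9
finger_force: 30.0
at [671.1  32.5 210.7] [-1.799e+02 -3.000e-02  7.979e+01] t 17.43 F [-0.5  0.7 -3.3] w 23.9 row [-0.027 -0.009  0.037] [-0.0005 -0.0002  0.0005]
s yel [([333.5, 136.5], [329, 129, 10, 15, 93]), ([235.3, 164.1], [233, 157, 6, 16, 65]), ([166.7, 240.8], [159, 230, 15, 20, 143])]
s ora [([220.2, 181.1], [216, 173, 9, 15, 87]), ([341.3, 256.9], [336, 254, 10, 7, 37]), ([361.0, 265.0], [358, 260, 6, 12, 31]), ([447.0, 343.6], [445, 340, 6, 11, 20]), ([475.9, 355.1], [474, 350, 6, 15, 27]), ([461.1, 356.8], [457, 354, 8, 6, 13]), ([506.3, 367.7], [504, 362, 8, 18, 34]), ([446.0, 368.9], [444, 364, 7, 14, 26]), ([491.0, 368.7], [488, 366, 7, 6, 13]), ([476.4, 379.4], [474, 376, 7, 8, 22])]
s pin pred [219.8 173.2] rod pred [233.4 175.2]
t yel [([211.8, 295.8], [208, 292, 8, 10, 33])]
t ora [([60.3, 113.7], [57, 110, 6, 7, 9]), ([58.6, 130.2], [53, 125, 10, 9, 14]), ([77.0, 128.9], [74, 125, 6, 8, 9]), ([93.1, 129.4], [89, 125, 7, 8, 11]), ([91.3, 146.1], [85, 141, 11, 8, 15]), ([59.5, 146.1], [56, 142, 6, 8, 11]), ([167.4, 167.6], [160, 157, 16, 20, 117])]
t pin pred [285.3 171.4] rod pred [269.5 167.2]
w yel [([438.3, 235.8], [416, 220, 47, 32, 837]), ([253.9, 248.4], [233, 227, 43, 42, 1643]), ([296.9, 280.1], [296, 274, 2, 13, 14]), ([210.8, 285.2], [210, 282, 2, 9, 12])]
w ora [([75.4, 219.1], [55, 202, 48, 39, 126])]
w pin pred [254.3 259.9] rod pred [256.1 224.1]
```

```bash
python3 -m handwheel '-0.1 -0.01 0.04 0 0 0 -1;-0.3 -0.01 0.04 0 0 0 -1;-0.45 -0.01 0.04 0 0 0 -1;-0.6 -0.01 0.04 0 0 0 -1;-0.75 -0.01 0.04 0 0 0 -1;-0.88 -0.01 0.04 0 0 0 -1;-0.95 -0.01 0.04 0 0 0 -1;-0.955 -0.01 0.04 0 0 0 -1' | egrep 'pos|force:|wid|finger'; python3 -m handwheel '0 0 0.1 0 0 0 -1;0 0 0.18 0 0 0 -1;0 0 0.2 0 0 0 -1;0 0 0.2 0 0 0 -1'| egrep 'pos|force:|wid|finger'; python3 go.py 652.8 -62.5 178.9 79.7
```

```text
tool_pos: [653.7, -64.8, 207.2]
contact_force: [0.6, 0.9, -3.3]
grip_width: 23.7
finger_force: 30.0
tool_pos: [653.3, -61.6, 185.3]
contact_force: [0.4, 0.7, -3.7]
grip_width: 23.9
finger_force: 30.0
at [653.3 -61.6 185.3] [-1.7982e+02 -2.0000e-02  7.9750e+01] t 18.58 F [ 0.4  0.7 -3.7] w 23.9 row [-0.01  -0.003  0.064] [-0.001  -0.0001  0.0003]
```

```bash
python3 -m handwheel '0 0 0.02 0 0 0 -1;0 0 0.04 0 0 0 -1;0 0 0.05 0 0 0 -1;0 0 0.05 0 0 0 -1'| egrep 'pos|force:'; python3 -m handwheel '0 0 0.01 0 0 0 -1;0 0 0.015 0 0 0 -1;0 0 0.015 0 0 0 -1'| egrep 'pos|force:';  python3 -m handwheel '0 0 0.01 0 0 0 -1;0 0 0.015 0 0 0 -1;0 0 0.015 0 0 0 -1'| egrep 'pos|force:'
```

```text
tool_pos: [653.9, -62.5, 182.0]
contact_force: [-1.6, -0.1, -3.7]
finger_force: 30.0
tool_pos: [653.9, -62.7, 180.6]
contact_force: [0.3, -0.7, -4.7]
finger_force: 30.0
tool_pos: [653.9, -62.6, 179.0]
contact_force: [0.6, -0.3, -4.6]
finger_force: 30.0
```

```bash
python3 -m handwheel '0 0 0.01 0 0 0 -1;0 0 0.015 0 0 0 -1;0 0 0.015 0 0 0 -1'| egrep 'pos|force:'; python3 -m handwheel '0 0 0.01 0 0 0 -1;0 0 0.01 0 0 0 -1;0 0 0.01 0 0 0 -1'| egrep 'pos|force:'
```

```text
tool_pos: [654.0, -62.9, 177.5]
contact_force: [0.3, -1.3, -3.6]
finger_force: 30.0
tool_pos: [653.9, -62.8, 176.5]
contact_force: [-0.6, -1.5, -4.5]
finger_force: 30.0
```

```bash
python3 -m handwheel '0 0 0.01 0 0 0 -1;0 0 0.01 0 0 0 -1'| egrep 'pos|force:'; python3 -m handwheel '0 0 0.01 0 0 0 -1;0 0 0.01 0 0 0 -1'| egrep 'pos|force:'
```

```text
tool_pos: [653.9, -62.9, 175.5]
contact_force: [0.6, -2.2, -2.4]
finger_force: 30.0
tool_pos: [653.9, -62.9, 174.5]
contact_force: [0.2, -1.8, -2.4]
finger_force: 30.0
```

```bash
python3 -m handwheel '-0.006 0 0 0 0 0 -1;-0.006 0 0.005 0 0 0 -1;-0.006 0 0.01 0 0 0 -1;-0.006 0 0.01 0 0 0 -1'| egrep 'pos|force:'; python3 -m handwheel '0 0 0.01 0 0 0 -1;0 0 0.01 0 0 0 -1'| egrep 'pos|force:'
```

```text
tool_pos: [653.8, -63.0, 173.4]
contact_force: [-0.6, -0.1, -3.2]
finger_force: 30.0
tool_pos: [653.9, -63.0, 172.8]
contact_force: [-0.9, -0.7, -3.6]
finger_force: 30.0
```

```bash
python3 -m handwheel '0 0 0.01 0 0 0 -1;0 0 0.01 0 0 0 -1;0 0 0.01 0 0 0 -1'| egrep 'pos|force:'; python3 -m handwheel '0 0 0.008 0 0 0 -1;0 0 0.008 0 0 0 -1;0 0 0.008 0 0 0 -1'| egrep 'pos|force:'
```

```text
tool_pos: [654.0, -63.0, 172.7]
contact_force: [-2.3, 1.2, 4.6]
finger_force: 30.0
tool_pos: [654.0, -63.1, 172.5]
contact_force: [-4.3, 0.3, 8.6]
finger_force: 30.0
```

The rod bottomed at TCP 172.7, which matches the notch floor (172.9 expected; the flat would be 178.9). I'll confirm with a small sideways nudge.

```bash
python3 -m handwheel '0 0 -0.012 0 0 0 -1;0.03 0 -0.012 0 0 0 -1;0.03 0 -0.012 0 0 0 -1'| egrep 'pos|force:'; python3 -m handwheel '-0.05 0 0 0 0 0 -1;-0.05 0 0 0 0 0 -1;-0.05 0 0 0 0 0 -1'| egrep 'pos|force:'
```

```text
tool_pos: [654.3, -62.1, 172.6]
contact_force: [-3.5, -4.3, 5.6]
finger_force: 30.0
tool_pos: [654.1, -65.0, 172.6]
contact_force: [-1.6, 1.4, 5.7]
finger_force: 30.0
```

It is captured: about 3 mm of play between walls. Next I centre it, relax the load, open and withdraw straight up.

```bash
python3 -m handwheel '0.012 0 -0.01 0 0 0 -1;0.012 0 -0.01 0 0 0 -1;0.012 0 -0.01 0 0 0 -1'| egrep 'pos|force:'; python3 -m handwheel '0 0 0 0 0 0 0;0 0 0 0 0 0 0.1;0 0 0 0 0 0 0.1;0 0 0 0 0 0 0.1;0 0 0 0 0 0 0.1;0 0 0 0 0 0 0.1'| egrep 'pos|force:|wid'; python3 go.py 654 -64 270 79.7
```

```text
tool_pos: [653.8, -64.2, 172.7]
contact_force: [0.2, -0.4, 0.0]
finger_force: 30.0
tool_pos: [653.7, -64.0, 173.0]
contact_force: [-0.1, 0.2, 0.3]
grip_width: 50.0
finger_force: 0.0
at [653.7 -64.  173. ] [-1.7999e+02 -1.0000e-02  7.9690e+01] t 22.5 F [-0.1  0.2  0.3] w 50.0 row [ 0.001  0.003 -0.97 ] [-0.     -0.     -0.0001]
```

```bash
python3 -m handwheel '0 0 -0.1 0 0 0 0.1;0 0 -0.3 0 0 0 0.1;0 0 -0.6 0 0 0 0.1;0 0 -1 0 0 0 0.1;0 0 -1 0 0 0 0.1;0 0 -1 0 0 0 0.1'| egrep 'pos|force:|wid'; python3 -m handwheel '-0.7 0 -0.5 0 0 0 0.1;-0.7 0 -0.5 0 0 0 0.1;-0.7 0 -0.5 0 0 0 0.1;-0.7 0 -0.5 0 0 0 0.1;-0.7 0 -0.5 0 0 0 0.1'| egrep 'pos|force:|time'
python3 - <<'E'
from h import *
np.set_printoptions(precision=1,suppress=True)
r=[]
for k in range(2):
  R={}
  for n in("scene","top","wrist"):
    p=viewer.capture(n)
    h=cv2.cvtColor(p["frame"],cv2.COLOR_RGB2HSV)
    k_,l,st,c=cv2.connectedComponentsWithStats(cv2.inRange(h,(22,150,100),(34,255,255)))
    print(n,[(c[i].round(1).tolist(),st[i].tolist()) for i in range(1,k_) if st[i,4]>20],"pred grip",proj(p,[654,-63.5,209.5]))
    R[n]=p
  s,w=R["scene"],R["wrist"]
  bx=lambda p,lo,hi:cv2.inRange(cv2.cvtColor(p["frame"],cv2.COLOR_RGB2HSV),lo,hi)
  k_,l,st,c=cv2.connectedComponentsWithStats(bx(s,(105,150,80),(125,255,255)))
  print("blue scene",[c[i].round(0).tolist() for i in range(1,k_) if st[i,4]>6],"rack bottom pred",proj(s,[654,-63.5,52.5]))
  for i,o in enumerate(("bottle","beaker","cell","jar","calculator","screwdriver")) if k==0 else []: print(o,[np.round(d["centre"]).tolist() for d in viewer.recognise(o,R["top"])[:2]])
E
```

```text
tool_pos: [654.9, -64.2, 277.0]
contact_force: [0.7, -0.7, -0.1]
grip_width: 50.4
finger_force: 0.0
time: 23.42
tool_pos: [640.8, -132.7, 321.8]
contact_force: [-0.4, 0.1, -0.6]
finger_force: 0.0
scene [([333.7, 135.9], [329, 129, 10, 15, 103]), ([199.5, 161.9], [194, 154, 12, 16, 128]), ([166.8, 241.2], [159, 230, 15, 20, 136])] pred grip [np.float64(200.1078328016013), np.float64(161.21708046230353)]
top [([293.5, 105.7], [290, 100, 9, 13, 70]), ([308.8, 173.9], [306, 169, 8, 11, 47]), ([211.5, 296.6], [208, 292, 8, 10, 56])] pred grip [np.float64(308.55576421004065), np.float64(173.67978660528468)]
wrist [([410.1, 67.3], [393, 56, 36, 23, 564]), ([254.9, 123.6], [244, 116, 23, 16, 350])] pred grip [np.float64(256.2844746068276), np.float64(120.57876173698705)]
blue scene [[265.0, 30.0], [303.0, 8.0], [330.0, 155.0], [322.0, 159.0], [338.0, 159.0], [326.0, 160.0], [319.0, 164.0], [333.0, 164.0], [328.0, 169.0], [206.0, 182.0], [199.0, 187.0], [215.0, 186.0], [209.0, 192.0], [190.0, 194.0], [201.0, 199.0], [181.0, 254.0], [138.0, 322.0], [171.0, 260.0], [188.0, 262.0], [161.0, 267.0
[... 584 characters left out ...]
292, 8, 10, 57])] pred grip [np.float64(308.55576421004065), np.float64(173.67978660528468)]
wrist [([408.3, 66.5], [391, 55, 36, 23, 554]), ([254.4, 122.6], [244, 115, 22, 16, 340])] pred grip [np.float64(255.45472884247542), np.float64(119.5244173290941)]
blue scene [[265.0, 30.0], [304.0, 11.0], [330.0, 155.0], [322.0, 159.0], [338.0, 159.0], [326.0, 160.0], [319.0, 164.0], [333.0, 164.0], [328.0, 169.0], [205.0, 182.0], [199.0, 188.0], [215.0, 187.0], [208.0, 192.0], [190.0, 194.0], [201.0, 199.0], [181.0, 253.0], [139.0, 323.0], [171.0, 260.0], [188.0, 262.0], [161.0, 267.0], [178.0, 269.0], [167.0, 277.0]] rack bottom pred [np.float64(206.82550880411094), np.float64(206.2891916374324)]
```

The rack hangs where predicted for the notch: grip within 1 px in scene and top, and about 3 px in wrist. It is still, the hook is out, the bystanders are unmoved and the robot is clear.

```bash
python3 -m handwheel '0 0 0 0 0 0 0.1;0 0 0 0 0 0 0.1;0 0 0 0 0 0 0.1;0 0 0 0 0 0 0.1;0 0 0 0 0 0 0.1;0 0 0 0 0 0 0.1;0 0 0 0 0 0 0.1;0 0 0 0 0 0 0.1'|head -1; python3 -c "
from plant import bot; print(bot.close_job())"
```

```text
time: 24.68
the job is handed in; nothing more can be done
None
```

The job is handed in at 24.7 s: the hook is fully out at its stop, and the rack hangs free and still by its top rod in the notch; the rack never pressed on the hook with more than about 15 N, though the shut fingers briefly pressed about 25 N on the hook's pin while I found its height.

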